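Lift the propagator hood off the seedlings

ROBOT

A 6-joint arm with a two-finger parallel gripper is mounted at the origin on the work surface. World frame = base frame: x ahead of the robot, y to its left, z up, the work surface at z = 0. Lengths are in m, angles in rad, forces in N, time in s.
With the tool pointing down it reaches from about 0.25 to 0.725 m from the base axis. Payload 4 kg.
Tool frame: the origin (TCP) lies midway between the tips of the shut fingers; the grasp point (between the pads) lies 19 mm behind it; z points along the fingers, y is the line along which they close (so a half turn about z gives the same grasp; the last joint's range is limited). The gripper opens to 85 mm and grips with 20 to 120 N. Pads are 22 mm wide; open, the fingers measure 114 mm over their backs; the gripper's body (76 mm by 85 mm) begins 54 mm behind the grasp point. The pads swing forward as they close: fully open they stand 13 mm farther back than shut.
Start: joints at [-1.324, 0.241, 0.005, 1.335, 0, 1.571], TCP at [0.122, -0.485, 0.231] pointing down, gripper open.
Joint ranges: [-2.72, 2.72], [-1.05, 1.87], [-1.09, 1.28], [-1.99, 2.15], [-1.42, 1.44], [-3.14, 3.14]. Speed limits (rad/s): [2.79, 2.79, 3.14, 3.14, 3.14, 3.14].

INTERFACE

Orientations are given as a 3x3 rotation matrix whose columns are the frame's x, y, z axes.
In Python, from cell import move_ptp, move_l, goto_joints, grip, wait, inverse_kinematics, read_camera, IKError, sign_off, find_in, outline_of, landmark_of, read_time, read_q, read_qd, read_effort, read_eef_pos, read_ee_rot, read_ft_force, read_wrist_torque, read_finger_gap, read_grasp_force gives the robot as it stands. Calls block until the motion is done:
- move_ptp(position, orientation): joint-space move of the TCP to a pose.
- move_l(position, vel=0.15, rotation=None): straight line of the TCP; rotation=None keeps the orientation; vel is the mean speed in m/s.
- goto_joints(angles): joint-space move.
- grip(opening, effort=None): finger opening in m; effort is the grip in N (None keeps the last); returns when the fingers have stopped.
- wait(seconds).
- inverse_kinematics(position, orientation): joint angles nearest the present ones, or None.
- read_camera(name): name is "scene" or "side" or "wrist"; returns a dict with "pixels" (480x640x3 uint8, red, green, blue), "fx", "fy", "cx", "cy" (pixels), "R" (3x3) and "t" (3): a world point X has camera coordinates R X + t. Camera axes: x right, y down, z forward; pixel columns grow to the right and rows downward; lengths in m; the calibration is good to about 2 mm. A picture is of the moment at which its call begins. There is no depth.
A pose or a line that the arm cannot do raises IKError and nothing moves.
- sign_off(): hands the job in; it is judged then, once.
Trained networks look in the newest picture that a camera, given by its name, has taken for a name from the list of things; names that differ only in an ending like _2 or _b are one class to them, and where a whole thing is asked for, a point or a joint stands for the part that bears it (a point fixed in the world has none). Each returns a list of dicts, best first, with "p" (0 to 1); they miss things now and then, are a little off and sometimes report something else, mostly with a low value. They report only what shows in the picture. A call takes as long as a camera call. They do not tell look-alikes from the thing itself.
- find_in(camera, target): "position" ([x, y, z] in m, in world coordinates, good to about 4 mm: the middle of the surface that is visible of it).
- outline_of(camera, target): "pixels" (480x640 bool, what is visible of it).
- landmark_of(camera, target): "position" ([x, y, z] in m, in world coordinates, good to about 4 mm: a listed point, or the origin of a listed thing).
Readings, each from a call of its own:
- read_time(): time.
- read_q(): joint angles.
- read_qd(): joint speeds.
- read_effort(): joint torques, N m.
- read_eef_pos(): TCP position.
- read_ee_rot(): TCP orientation.
- read_ft_force(): force on the tool from outside, world axes, zero at the start.
- read_wrist_torque(): the same for the moment, N m.
- read_finger_gap(): finger opening in m.
- read_grasp_force(): force on a finger pad.
Only numpy, scipy, OpenCV 4.12 (cv2) and the standard library are available. Lean on these libraries where they do the work, as an engineer would, in place of code of your own. Each camera call takes 0.05 s, during which the arm holds its last target. There are 200 camera calls.

TASK

Uncover the seedlings for inspection: take the gravel-filled clay pot that weighs down the propagator's clear hood and set it down gently, upright, in the empty clay saucer. Then take the hood by the handle on its roof, lift it straight up without tipping it until its lower edge is at least 8 cm above the tray, and keep holding it there over the tray, level and steady, to the end: finish while holding it. Leave everything else where it stands.

Things in the scene. Friction and masses are not known exactly. Their poses are not given: they have to be found in the camera images.
- tray: Propagator base: square black plastic tray, 256 x 256 mm, 55 mm high, fixed to the bench, with 16 seedlings that reach at most 60 mm above its rim. Origin at the centre of its underside on the bench, z up, x and y along its sides.
- hood: Clear rigid plastic hood that stands loose on the tray's rim and overlaps it by 7 mm (5 mm of play on each side when centred); about 0.3 kg, balanced under the handle. 276 x 276 mm at the flange, flat roof 228 x 228 mm. Origin at its centre, level with the underside of its flange (the lower edge is 7 mm below that); it lies 55 mm above the bench when seated. Axes parallel to the tray's, z up; the roof's upper face is at z = +100 mm.
- hood_handle (a point): Centre of the grip bar of the black bridge handle in the middle of the hood's roof, 132 mm above the hood's origin. The bar is 90 mm long along the hood's y, 20 mm wide along its x and 16 mm high (24 to 40 mm above the roof); it stands on two feet at y = +/-38 mm.
- weight_pot: Small round clay pot full of gravel, about 0.25 kg, standing on the hood's roof on the +x side of the handle. 55 mm high; foot 42 mm across, upright collar 60 mm across from 36 to 55 mm above its underside (the place to grip). Origin at the centre of its underside, z up.
- saucer: Empty round clay saucer, loose, in the near half of the green standing tray: 116 mm across the rim, 18 mm high, flat inside floor 94 mm across and 6 mm above its underside. Origin at the centre of its underside, z up.
- stand_tray: Shallow green plastic tray, 280 (x) x 230 (y) mm, 31 mm high with a 5 mm floor, fixed to the bench beside the propagator (on its left or its right). Origin at the centre of its underside.
- clay_seedling: Bystander: clay pot like the weight, 60 mm across and 55 mm high, with a seedling, in the far half of the green tray. Origin at the centre of its underside.
- square_seedling: Bystander: square black plastic pot, 60 x 60 mm, 50 mm high, with a seedling, in the far half of the green tray. Origin at the centre of its underside.
- dibber: Bystander: dibber (steel point, wooden grip), 175 mm long, 22 mm thick, lying on the bench to the robot's right, beside the trays. Origin at the middle, on its underside, x along it.
- trowel: Bystander: hand trowel, 320 mm long, lying on the bench to the robot's right. Origin on its underside at the neck, x towards the blade.
- sprayer: Bystander: upright white spray bottle, 80 mm across, 202 mm high, at the left. Origin at the centre of its underside.
- seed_jar: Bystander: glass seed jar, 64 mm across, 85 mm high, at the left. Origin at the centre of its underside.
- nested_pots: Bystander: stack of nested square black pots, 70 x 70 mm, 112 mm high, at the right. Origin at the centre of its underside.
Things that resemble listed ones, but are neither listed nor needed, are in the scene too. There is more than one size of the saucer; the job needs the larger.

How it is judged:
By the outcome, as a careful person would: the job done as asked, in the order asked, and still so for the second after the job is handed in, while the arm keeps its last pose, push and grip.
It also fails if it takes over 64 s, if anything falls off the work surface, if the arm or the gripper's body presses on something with over 40 N, if the wrist force passes 120 N, or if a joint passes its speed limit or range.

## Working session

There is one attempt and no reset: what is moved stays moved. The work goes in short steps, each a Python script; the robot and the scene stay as the last script left them, time stands still between calls to the robot, and variables do not carry over. Pictures are saved under pics/ and viewed, at most 10 in all, crops included, and the job is handed in when it is done.

```bash
mkdir -p pics; python3 - <<'E'
from cell import *
import cv2,numpy as np
ims=[]
for c in ["scene","side"]:
    r=read_camera(c); ims.append(r["pixels"])
    print(c,np.round(-r["R"].T@r["t"],3))
    for n in ["tray","hood","hood_handle","weight_pot","saucer","stand_tray","clay_seedling","square_seedling"]:
        print(n,[(np.round(d["position"],3).tolist(),round(d["p"],2)) for d in landmark_of(c,n)[:4]])
    cv2.imwrite(f"pics/{c}0.png",r["pixels"][:,:,::-1])
print(read_time())
E
```

```text
scene [1.253 0.811 1.389]
tray []
hood []
hood_handle [([0.54, 0.168, 0.189], 0.67), ([0.66, -0.399, -0.0], 0.23)]
weight_pot [([0.579, 0.103, 0.158], 0.58)]
saucer [([0.481, -0.171, 0.006], 0.68), ([0.287, -0.214, 0.0], 0.66)]
stand_tray [([0.537, -0.16, 0.002], 0.73)]
clay_seedling [([0.626, -0.112, 0.007], 0.94)]
square_seedling [([0.609, -0.232, 0.004], 0.66), ([0.608, 0.448, -0.001], 0.18)]
side [0.31  0.766 0.845]
tray []
hood [([0.54, 0.169, 0.057], 0.71)]
hood_handle [([0.544, 0.167, 0.188], 0.84), ([0.541, 0.166, 0.057], 0.41)]
weight_pot [([0.581, 0.099, 0.155], 0.64)]
saucer [([0.477, -0.169, 0.006], 0.97), ([0.291, -0.215, 0.0], 0.77)]
stand_tray [([0.543, -0.162, 0.0], 0.84), ([0.582, 0.1, 0.157], 0.7)]
clay_seedling [([0.626, -0.112, 0.006], 0.74)]
square_seedling [([0.394, -0.484, -0.001], 0.72), ([0.604, -0.232, 0.004], 0.61)]
0.9
```

View pics/scene0.png

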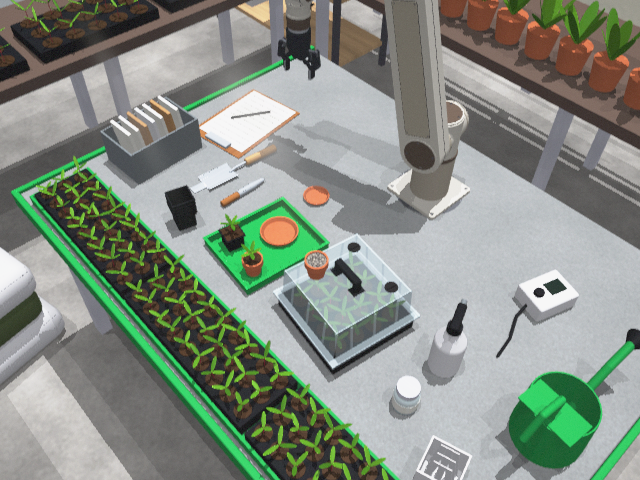

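View pics/side0.png

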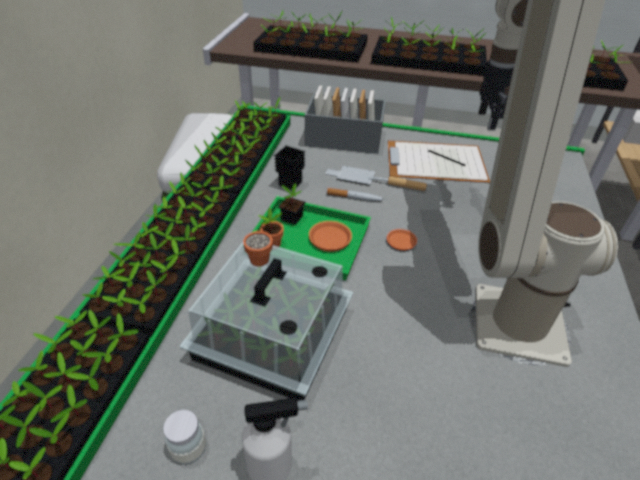

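The scene shows the hood with the handle at scene pixel (348,277), the gravel pot at (316,263), and the large saucer at (279,232) in the green tray. The smaller decoy saucer is at (316,196). I'll get the handle's yaw from pixels, then look with the wrist camera from above.

```bash
cat > h.py <<'E'
from cell import *
import cv2,numpy as np
def ray(r,uv,z):
    d=r["R"].T@np.array([(uv[0]-r["cx"])/r["fx"],(uv[1]-r["cy"])/r["fy"],1]); c=-r["R"].T@r["t"]
    return (c+d*(z-c[2])/d[2])[:2]
def proj(r,X):
    p=r["R"]@np.array(X)+r["t"]; return np.array([r["fx"]*p[0]/p[2]+r["cx"],r["fy"]*p[1]/p[2]+r["cy"]])
def down(a): # tool y axis along angle a, z down
    y=np.array([np.cos(a),np.sin(a),0]); z=np.array([0,0,-1.]); return np.column_stack([np.cross(y,z),y,z])
def bar(r,z=0.19,guess=(0.542,0.168),rad=0.06):
    g=r["pixels"].max(2); m=(g<60).astype(np.uint8)
    n,l,s,c=cv2.connectedComponentsWithStats(m)
    p=proj(r,[*guess,z]); v,u=np.nonzero(m); i=np.argmin((u-p[0])**2+(v-p[1])**2)
    k=l[v[i],u[i]]; v,u=np.nonzero(l==k)
    P=np.array([ray(r,q,z) for q in zip(u,v)],np.float32)
    (c,sz,_)=cv2.minAreaRect(P*1000); b=cv2.fitLine(P,cv2.DIST_L2,0,.01,.01).ravel()
    return len(P),np.round(c,1),np.round(sz,1),np.degrees(np.arctan2(b[1],b[0]))
E
python3 - <<'E'
from h import *
for c in ["scene","side"]: print(bar(read_camera(c)))
r=read_ee_rot(); print(np.round(r,2))
for z in (.5,.45,.4,.35,.3):
  for a in np.radians([0,30,60,90,120,150]):
    q=inverse_kinematics([0.53,0.13,z],down(a)); q2=inverse_kinematics([0.53,0.13,z],down(a+np.pi))
    print(z,round(np.degrees(a)),None if q is None else np.round(q,2),None if q2 is None else np.round(q2,2)[-1])
E
```

```text
(410, array([554.7, 179.5]), array([111.1,  40.5]), np.float32(77.5454))
(577, array([530.3, 183.8]), array([118.1,  37.8]), np.float32(86.41489))
[[ 0.97  0.24 -0.  ]
 [ 0.24 -0.97 -0.  ]
 [-0.    0.   -1.  ]]
0.5 0 None None
0.5 30 None None
0.5 60 None None
0.5 90 None None
0.5 120 None None
0.5 150 None None
0.45 0 [0.24 0.39 0.78 1.97 0.   1.81] -1.33
0.45 30 [0.24 0.39 0.78 1.97 0.   1.29] -1.85
0.45 60 [0.24 0.39 0.78 1.97 0.   0.76] -2.38
0.45 90 [0.24 0.39 0.78 1.97 0.   0.24] -2.9
0.45 120 [ 0.24  0.39  0.78  1.97  0.   -0.28] 2.86
0.45 150 [ 0.24  0.39  0.78  1.97  0.   -0.81] 2.33
0.4 0 [0.24 0.35 0.58 1.81 0.   1.81] -1.33
0.4 30 [0.24 0.35 0.58 1.81 0.   1.29] -1.85
0.4 60 [0.24 0.35 0.58 1.81 0.   0.76] -2.38
0.4 90 [0.24 0.35 0.58 1.81 0.   0.24] -2.9
0.4 120 [ 0.24  0.35  0.58  1.81  0.   -0.28] 2.86
0.4 150 [ 0.24  0.35  0.58  1.81  0.   -0.81] 2.33
0.35 0 [0.24 0.32 0.42 1.67 0.   1.81] -1.33
0.35 30 [0.24 0.32 0.42 1.67 0.   1.29] -1.85
0.35 60 [0.24 0.32 0.42 1.67 0.   0.76] -2.38
0.35 90 [0.24 0.32 0.42 1.67 0.   0.24] -2.9
0.35 120 [ 0.24  0.32  0.42  1.67  0.   -0.28] 2.86
0.35 150 [ 0.24  0.32  0.42  1.67  0.   -0.81] 2.33
0.3 0 [0.24 0.32 0.29 1.54 0.   1.81] -1.33
0.3 30 [0.24 0.32 0.29 1.54 0.   1.29] -1.85
0.3 60 [0.24 0.32 0.29 1.54 0.   0.76] -2.38
0.3 90 [0.24 0.32 0.29 1.54 0.   0.24] -2.9
0.3 120 [ 0.24  0.32  0.29  1.54  0.   -0.28] 2.86
0.3 150 [ 0.24  0.32  0.29  1.54  0.   -0.81] 2.33
```

```bash
python3 - <<'E'
from h import *
print("t",read_time())
move_ptp([0.50,0.13,0.43],down(np.pi/2))
r=read_camera("wrist"); cv2.imwrite("pics/w1.png",r["pixels"][:,:,::-1])
print(np.round(-r["R"].T@r["t"],3),bar(r))
for n in ["tray","hood","hood_handle","weight_pot"]:
    print(n,[(np.round(d["position"],3).tolist(),round(d["p"],2)) for d in landmark_of("wrist",n)[:3]])
print(read_time())
E
```

```text
t 1.0
[0.434 0.13  0.573] (2657, array([530.7, 166.3]), array([95.9, 34. ]), np.float32(80.80994))
tray []
hood [([0.542, 0.166, 0.055], 0.65), ([0.613, 0.45, 0.001], 0.4)]
hood_handle [([0.539, 0.167, 0.188], 0.79)]
weight_pot [([0.582, 0.104, 0.161], 0.8)]
3.8917
```

View pics/w1.png

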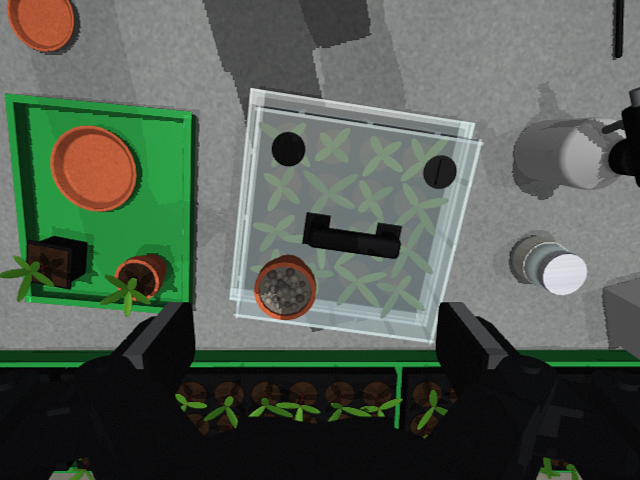

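The wrist view shows the handle bar from (304,238) to (400,250), so the hood's y axis is at about 81°. The pot rim is centred at (285,287) and the saucer rim at (94,168).

```bash
python3 - <<'E'
from h import *
r=read_camera("wrist")
print("pot",ray(r,(285,287),0.21),"saucer",ray(r,(94,168),0.023))
e1,e2=ray(r,(252,90),0.155),ray(r,(474,124),0.155)
print("edge",np.degrees(np.arctan2(*(e2-e1)[::-1])), "bar",ray(r,(304,241),.187),ray(r,(400,257),.187))
print([(np.round(d["position"],3).tolist(),round(d["p"],2)) for d in landmark_of("wrist","saucer")[:3]])
pot=(ray(r,(285,287),0.21)+np.array([0.5807,0.102]))/2
R=down(np.radians(81.2))
move_ptp([*pot,0.25],R)
r=read_camera("wrist"); cv2.imwrite("pics/w2.png",r["pixels"][:,:,::-1])
f0=read_ft_force(); print(pot,read_q(),f0)
move_l([*pot,0.177],vel=0.08)
print(np.array(read_ft_force())-f0)
grip(0.0,effort=30)
print(read_finger_gap(),read_grasp_force(),np.array(read_ft_force())-f0,read_time())
E
```

```text
pot [0.57652663 0.10118048] saucer [ 0.47892576 -0.16700206]
edge 81.71908302468047 bar [0.53698376 0.11912338] [0.5536195  0.21500409]
[([0.481, -0.171, 0.006], 0.86), ([0.541, 0.165, 0.188], 0.63), ([0.29, -0.214, 0.001], 0.59)]
[0.57861332 0.10159024] [1.74310628e-01 4.10697762e-01 2.98890640e-01 1.45521188e+00
 1.81241838e-04 3.27281825e-01] [0.19230871 0.42163448 0.66187083]
[-0.72386549  0.22305463 -0.04314734]
0.05926458365227126 33.00346612930298 [-0.57918111 -2.60290117  3.69821087] 6.275
```

```bash
python3 - <<'E'
from h import *
p=read_eef_pos(); f0=read_ft_force()
move_l([p[0],p[1],p[2]+0.06],vel=0.08); wait(.2)
print(np.array(read_ft_force()),read_finger_gap(),read_grasp_force())
move_l([p[0],p[1],p[2]+0.09],vel=0.15)
R=read_ee_rot(); s=[0.480,-0.169]
move_ptp([*s,0.16],R); wait(.3)
for c in ("side","scene"):
    r=read_camera(c); cv2.imwrite(f"pics/{c}1.png",r["pixels"][100:400,150:450,::-1])
    for n in ("weight_pot","hood","saucer"): print(c,n,[(np.round(d["position"],3).tolist(),round(d["p"],2)) for d in landmark_of(c,n)[:2]])
print(read_eef_pos(),read_time())
E
python3 -c "
import cv2;a=[cv2.imread(f'pics/{c}1.png') for c in('side','scene')];cv2.imwrite('pics/both1.png',cv2.hconcat(a))"
```

```text
[-0.57836089  0.3082675  -3.13942171] 0.05889858219691628 32.801746129989624
side weight_pot [([0.485, -0.17, 0.136], 0.83)]
side hood [([0.54, 0.167, 0.059], 0.75)]
side saucer [([0.294, -0.215, 0.001], 0.88), ([0.478, -0.17, 0.005], 0.64)]
scene weight_pot [([0.481, -0.164, 0.138], 0.81)]
scene hood [([0.541, 0.17, 0.057], 0.69), ([0.61, 0.447, -0.003], 0.29)]
scene saucer [([0.291, -0.215, -0.005], 0.98), ([0.482, -0.172, 0.005], 0.61)]
[ 0.47999269 -0.1689978   0.15999512] 9.6083
```

View pics/both1.png

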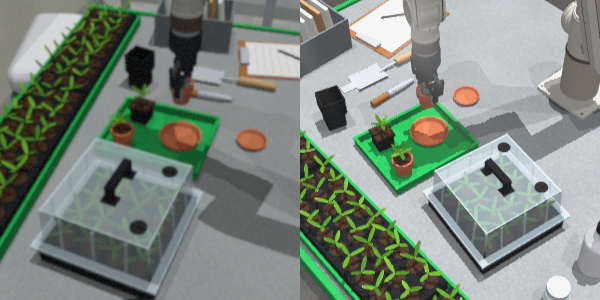

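The pot hangs upright in the gripper over the large saucer, and the hood hasn't moved. Next is a guarded lowering.

```bash
python3 - <<'E'
from h import *
s=[0.480,-0.169]
move_l([*s,0.055],vel=0.12); move_l([*s,0.042],vel=0.05); wait(.2); f0=read_ft_force()[2]
z=0.042
while z>0.024:
    z-=0.001; move_l([*s,z],vel=0.02); f=read_ft_force()[2]-f0
    if f>1.2: break
print(z,f,read_eef_pos(),read_time())
grip(0.085,effort=20); wait(.2)
print(read_ft_force(),read_finger_gap())
move_l([*s,0.10],vel=0.08); move_l([*s,0.27],vel=0.2)
for c in ("side","scene"):
    r=read_camera(c); cv2.imwrite(f"pics/{c}2.png",r["pixels"][:,:,::-1])
    for n in ("weight_pot","hood_handle","saucer"): print(c,n,[(np.round(d["position"],3).tolist(),round(d["p"],2)) for d in landmark_of(c,n)[:2]])
move_ptp([0.50,0.15,0.42],down(np.radians(81.2)))
r=read_camera("wrist"); cv2.imwrite("pics/w3.png",r["pixels"][:,:,::-1])
print(bar(r),[(np.round(d["position"],3).tolist(),round(d["p"],2)) for d in landmark_of("wrist","hood_handle")[:2]],read_time())
E
python3 -c "
import cv2;a=[cv2.imread('pics/side2.png')[180:330,230:430],cv2.imread('pics/scene2.png')[180:330,190:390]];w=cv2.imread('pics/w3.png')
a=cv2.resize(cv2.vconcat(a),None,fx=1.6,fy=1.6);cv2.imwrite('pics/both2.png',cv2.resize(cv2.hconcat([a,w]),None,fx=.83,fy=.83))"
```

```text
0.041 1.586968967289149 [ 0.47998042 -0.16899612  0.04101439] 11.4917
[ 0.50083871 -0.78584185  0.89318753] 0.08522587126220232
side weight_pot [([0.483, -0.17, 0.011], 0.91), ([0.48, -0.17, 0.005], 0.53)]
side hood_handle [([0.542, 0.167, 0.194], 0.79), ([0.444, -0.383, 0.002], 0.25)]
side saucer [([0.293, -0.216, 0.001], 0.7), ([0.481, -0.169, 0.006], 0.66)]
scene weight_pot [([0.479, -0.166, 0.013], 0.76)]
scene hood_handle [([0.54, 0.166, 0.186], 0.8)]
scene saucer [([0.29, -0.214, -0.0], 0.93), ([0.482, -0.17, 0.007], 0.76)]
(2779, array([530.6, 167.5]), array([93.1, 33.3]), np.float32(80.9887)) [([0.539, 0.17, 0.19], 0.59)] 15.7917
```

View pics/both2.png

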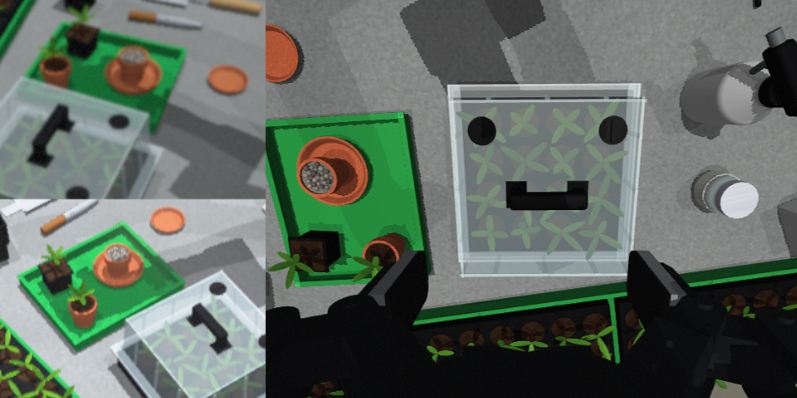

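The pot stands upright inside the large saucer (w3 crop, about (318,177)) and the handle bar at (547,197) lines up with the tool's yaw. Now for the handle.

```bash
python3 - <<'E'
from h import *
R=down(np.radians(-8.8)); h=[0.541,0.168]
move_ptp([*h,0.26],R); wait(.2); f0=np.array(read_ft_force()); r=read_camera("wrist")
print(bar(r,z=.195,guess=h))
move_l([*h,0.167],vel=0.06); print(np.array(read_ft_force())-f0)
grip(0.0,effort=60); wait(.2)
print(read_finger_gap(),read_grasp_force(),np.array(read_ft_force())-f0,read_wrist_torque())
move_l([*h,0.175],vel=0.02); wait(.3)
print(np.array(read_ft_force())-f0,read_wrist_torque(),read_finger_gap(),read_time())
r=read_camera("side"); cv2.imwrite("pics/s3.png",r["pixels"][180:420,150:420,::-1])
E
```

```text
(7617, array([539. , 173.2]), array([96.1, 28.6]), np.float32(81.40097))
[ 1.54369952 -0.7435037   0.17645626]
0.018859156145364903 59.201114773750305 [ 0.27489367 -0.66064886  2.81264689] [0.07835956 0.19857801 0.00162924]
[ 0.59250534 -0.34501797 -2.64597717] [-0.05121758  0.01229722 -0.00114349] 0.018956093631676316 20.8083
```

View pics/s3.png

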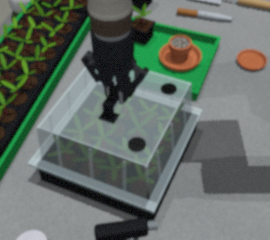

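The hood is held by the handle and level, and the pot stands in its saucer. Lifting straight up.

```bash
python3 - <<'E'
from h import *
h=[0.541,0.168]
move_l([*h,0.195],vel=0.04); move_l([*h,0.29],vel=0.06); wait(.8)
print(read_ft_force(),read_wrist_torque(),read_finger_gap(),read_grasp_force(),read_eef_pos(),read_time())
for c in ("side","scene"):
    r=read_camera(c); cv2.imwrite(f"pics/{c}4.png",r["pixels"][120:420,130:450,::-1])
    for n in ("hood","hood_handle","weight_pot","tray","saucer"): print(c,n,[(np.round(d["position"],3).tolist(),round(d["p"],2)) for d in landmark_of(c,n)[:2]])
a=[cv2.imread(f'pics/{c}4.png') for c in('side','scene')];cv2.imwrite('pics/both4.png',cv2.hconcat(a))
E
```

```text
[ 0.67215773 -0.40927953 -2.47184919] [-0.05003364 -0.00497814  0.02988647] 0.0192969619120692 58.58372747898102 [0.54098112 0.16800443 0.28999575] 24.0417
side hood [([0.546, 0.167, 0.178], 0.81)]
side hood_handle [([0.545, 0.163, 0.309], 0.57)]
side weight_pot []
side tray [([0.541, 0.165, -0.001], 0.68)]
side saucer [([0.296, -0.213, -0.0], 0.67)]
scene hood []
scene hood_handle [([0.539, 0.164, 0.309], 0.69)]
scene weight_pot [([0.48, -0.163, 0.011], 0.64), ([0.389, -0.483, -0.005], 0.2)]
scene tray []
scene saucer [([0.29, -0.215, -0.002], 0.95), ([0.483, -0.17, 0.007], 0.82)]
```

View pics/both4.png

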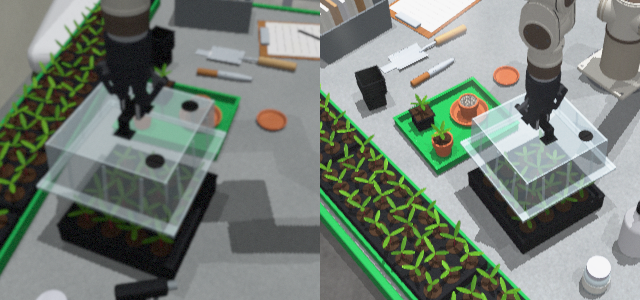

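The hood hangs level and clear above the tray, its lower edge about 0.17 m above the bench (about 11.5 cm above the rim). The pot is still upright in the saucer.

```bash
python3 -c "
from cell import *
print(sign_off())"
```

```text
the job is handed in; nothing more can be done
None
```

I handed the job in at about 24 s: the gravel pot stands upright in the large saucer, though it may have dropped several millimetres on release, and the arm is holding the hood level over the tray, about 11.5 cm above its rim.

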